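# Open the access panel of a microscope light source

## Robot

A 6-joint arm with a two-finger parallel gripper is mounted at the origin on the work surface. World frame = base frame: x ahead of the robot, y to its left, z up, the work surface at z = 0. Lengths are in m, angles in rad, forces in N, time in s.
With the tool pointing down it reaches from about 0.35 to 0.775 m from the base axis. Payload 5.5 kg.
Tool frame: the origin (TCP) lies midway between the tips of the shut fingers; the grasp point (between the pads) lies 19 mm behind it; z points along the fingers, x is the direction in which the jaws open and shut, and the axes are right-handed (so a half turn about z gives the same grasp; the last joint's range is limited). The gripper opens to 85 mm and grips with 20 to 120 N. Pads are 22 mm wide; open, the fingers measure 114 mm over their backs; the gripper's body (76 mm by 85 mm) begins 54 mm behind the grasp point. The pads swing forward as they close: fully open they stand 13 mm farther back than shut.
Start: joints at [-1.455, 0.313, 0.046, 1.304, 0, 1.431], TCP at [0.145, -0.556, 0.231] pointing down, gripper open.
Joint ranges: [-2.76, 2.76], [-0.86, 1.69], [-1.03, 1.26], [-2.2, 2.34], [-1.47, 1.5], [-3.14, 3.14]. Speed limits (rad/s): [2.57, 2.57, 3.14, 3.14, 3.14, 3.14].

## Interface

Orientations are given as [roll, pitch, yaw] about the fixed x, y, z axes, in that order (R = Rz(yaw) Ry(pitch) Rx(roll)).
In Python, from bench import sense, camera, sign_off gives the robot as it stands.
- The arm moves only by the tool apply_moves, never from a script. Its argument "steps" is a list of rows, each a list of 6 numbers: the shift along the world's x, y, z in cm, then the turn, a rotation vector about the world's x, y, z in degrees. A call has exactly 8 rows; each row shifts and turns the pose as measured when the row begins; what a row does not reach is not made up. A row lasts 1/12 s, in which the tool goes at most 41.7 mm and 7.16 degrees, less where a joint would pass 70% of its speed; a pose out of reach is approached as far as the arm can. A call is refused whole if a number of a shift passes 4.17 or a number of a turn 7.16, either way. A call with a gripper value outside its range is refused whole. "claw" is the closure, from 0 (fully open) to 1 (shut), set as the call begins (left out, the last holds). The fingers move at their own pace and stop on an object; "squeeze" is the grip in N (left out, the last holds). Time passes only in rows, so rows that do not move let the fingers close, or fill a call up. It gives the time, the measured TCP pose, the force and the opening at its end, in the units of the state.
- sense(): the state, without advancing time (a new reading comes with each control period).
- camera(name): name is "side" or "top" or "wrist"; returns a dict with "image" (384x512x3 uint8, red, green, blue), "fx", "fy", "cx", "cy" (pixels), "R" (3x3) and "t" (3): a world point X has camera coordinates R X + t; the wrist camera has in their place "hand_eye" (4x4, takes a point from camera to tool coordinates, whose origin is the TCP and whose axes are the tool frame's). Camera axes: x right, y down, z forward; pixel columns grow to the right and rows downward; lengths in m; the calibration is good to about 2 mm. The wrist camera is an equidistant fisheye: a pixel r from the principal point sees the ray r / f radians off the axis. A picture is of the moment at which its call begins: read the wrist's pose just before it. There is no depth.
- sign_off(): hands the job in, once; it reports no verdict.
The state is a dict: "time": time; "joint_pos": joint angles; "joint_vel": joint speeds; "effort": joint torques, N m; "eef_pos": TCP position; "eef_rot": TCP orientation; "wrist_force": force on the tool from outside, world axes, zero at the start; "torque": the same for the moment, N m; "opening": opening from 0.0 (shut) to 1.0 (fully open).
Only numpy, scipy, OpenCV 4.12 (cv2) and the standard library are available. Lean on these libraries where they do the work, as an engineer would, in place of code of your own. Each camera call takes 0.05 s, during which the arm holds its last target.

## Task

The lamp in the microscope's light-source unit needs changing: turn both quarter-turn fasteners on its top panel counter-clockwise all the way to unlocked, then swing the panel up (it has a bow handle) until it stands upright and stays open by itself. Leave everything else on the table where it is.

Things in the scene. Friction and masses are not known exactly. Their poses are not given: they have to be found in the camera images.
- unit: the light-source unit: off-white metal case fixed to the table, 170 (x) x 320 (y) x 115 mm high with the grey panel closed on top. Origin at the centre of its underside; its -x side is the front, facing the robot; z up
- panel (a joint): angle of the grey top panel (160 x 320 x 5 mm, about 0.5 kg with its fasteners) about the hinge along its far edge: 0 = shut, pi/2 = upright, 1.75 = end stop. The front edge rises as it grows; upright, the handle is on the far side, away from the robot. The hinge is stiff and stays where it is left (about 5 to 10 N at the handle to lift it)
- panel_hinge (a point): middle of the hinge line, at the panel's underside, 110 mm above the table, 75 mm behind the unit's centre. The hinge runs along its y; its axes turn with the panel (shut: x to the back, z up)
- panel_handle (a point): middle of the black bow handle's round bar (10 mm in diameter, 90 mm long along this point's y) on the panel, 138 mm from the hinge line along -x, 22 mm from the panel's front edge; the bar's centre is 35 mm above the panel's top face (40 mm above the hinge line). Axes turn with the panel
- left_fastener (a joint): Left (+y) quarter-turn fastener on the panel as seen from the robot (a round steel base with a black upright wing), turning about the panel's upward normal. 0 = locked, 1.571 = unlocked (end stop); it grows counter-clockwise seen from above. It starts between 0 and 0.2 and stays where it is left (friction about 0.06 N m). Its cam tongue holds the panel down until the joint is past about 1.2
- left_wing (a point): centre of the left fastener's wing, half-way up, on its turning axis. Wing: 10 mm thick (along x), 38 mm long (along y; white stripe at the +y end), its top 31 mm above the panel's top face; this point is 18 mm above that face, 130 mm from the hinge line, 115 mm from the panel's middle. z up; the axes turn with the wing. Locked, the stripe points left at a red dot; unlocked, to the front at a green dot
- right_fastener (a joint): Right (-y) quarter-turn fastener on the panel as seen from the robot (a round steel base with a black upright wing), turning about the panel's upward normal. 0 = locked, 1.571 = unlocked (end stop); it grows counter-clockwise seen from above. It starts between 0 and 0.2 and stays where it is left (friction about 0.06 N m). Its cam tongue holds the panel down until the joint is past about 1.2
- right_wing (a point): centre of the right fastener's wing, half-way up, on its turning axis. Wing: 10 mm thick (along x), 38 mm long (along y; white stripe at the +y end), its top 31 mm above the panel's top face; this point is 18 mm above that face, 130 mm from the hinge line, 115 mm from the panel's middle. z up; the axes turn with the wing. Locked, the stripe points left at a red dot; unlocked, to the front at a green dot
- objective_can: bystander: black round can for an objective, 40 mm across, 65 mm tall, upright just left of the unit. Origin at the centre of its underside
- oil_bottle: bystander: amber bottle, 30 mm across, 70 mm tall, upright just right of the unit. Origin at the centre of its underside
- petri_dish: bystander: clear shallow dish, 90 mm across, 16 mm tall, right of the unit. Origin at the centre of its underside
- slide_box: bystander: blue flat box, 90 x 110 x 34 mm, far left. Origin at the centre of its underside
- lamp_carton: bystander: small carton with an orange band, 80 x 130 x 50 mm, far left. Origin at the centre of its underside
- filter_tray: bystander: white tray with three black filter cubes, 120 x 160 x 37 mm, far right. Origin at the centre of its underside
- screwdriver: bystander: screwdriver 160 mm long lying along the front of the unit. Origin under its middle

How it is judged:
On the way, in this order (a step that is already met when the one before it is completed fails the run):
1. both fasteners are turned to unlocked while the panel is still shut (value of joint each of left_fastener, right_fastener above 1.25 rad and value of joint panel below 0.1 rad), for 0.2 s.
2. the panel is swung up to upright (value of joint each of left_fastener, right_fastener above 1.25 rad and value of joint panel above 1.35 rad), for 0.2 s.
At the end, for the whole second after the job is handed in: both fasteners unlocked (past 1.25 rad of the 1.571 rad quarter turn), the panel open past 1.35 rad (about 77 degrees), still (under 0.05 rad/s) and let go (all of step 2 and velocity of joint panel between -0.05 and 0.05 rad/s); the robot touches nothing.
It fails at once if any of the bystanders is moved more than 30 mm (distance of any of objective_can, oil_bottle, petri_dish, slide_box, lamp_carton, filter_tray, screwdriver from where it was at the start of the episode above 0.03 m).
It also fails if it takes over 64 s, if anything falls off the work surface, if the arm or the gripper's body presses on something with over 40 N, if the wrist force passes 120 N, or if a joint passes its speed limit or range.

## Working session

There is one attempt and no reset: what is moved stays moved. The work goes in short steps, Python scripts to look and compute and a tool call to move; the robot and the scene stay as the last step left them, time stands still between calls to the robot, and variables do not carry over. Pictures are saved under pics/ and viewed, and the job is handed in when it is done.

Besides the shell and the picture viewer there is one more tool, called after "Emit:" by a JSON object that holds its "method" and its "body". apply_moves: Moves the arm, as the interface text tells. Its arguments: {"type":"object","properties":{"steps":{"type":"array","items":{"type":"array","items":{"type":"number"}}},"claw":{"type":"number"},"squeeze":{"type":"number"}},"required":["steps"]}

```bash
ls; mkdir -p pics; python3 - <<'E'
from bench import sense,camera
import cv2,numpy as np
print(sense())
for n in("side","top","wrist"):
    c=camera(n); cv2.imwrite(f"pics/{n}0.png",c["image"][...,::-1]); print(n,{k:np.round(v,4).tolist() for k,v in c.items() if k!="image"})
E
```

```text
pics
{'time': 0.0, 'joint_pos': array([-1.45458365e+00,  3.13978988e-01,  4.49581425e-02,  1.30360136e+00,
       -6.96233307e-06,  1.43119378e+00]), 'joint_vel': array([ 0.00024843,  0.00222297, -0.00205049,  0.00094585,  0.00174241,
        0.00059049]), 'effort': array([-5.23538856e-04, -4.80623496e+01,  2.98535639e+01,  1.91967847e-02,
       -1.16042784e-04, -7.48114584e-07]), 'eef_pos': array([ 0.14542075, -0.55576765,  0.23041254]), 'eef_rot': array([-3.14134548e+00,  1.80908660e-03, -1.31498087e+00]), 'wrist_force': array([-0.04113747,  0.05548671,  0.10214663]), 'torque': array([0.03072429, 0.01868349, 0.05541219]), 'opening': 1.000334533754832}
side {'fx': 427.1438, 'fy': 427.1438, 'cx': 258.3359, 'cy': 192.504, 'R': [[-0.8226, -0.5685, -0.0099], [-0.4008, 0.5922, -0.699], [0.4032, -0.5711, -0.715]], 't': [0.4316, 0.319, 1.504]}
top {'fx': 368.9554, 'fy': 368.9554, 'cx': 256.5708, 'cy': 192.5178, 'R': [[0.0032, -1.0, 0.0047], [-0.9971, -0.0035, -0.0759], [0.0759, -0.0045, -0.9971]], 't': [-0.0175, 0.5749, 1.3734]}
wrist {'fx': 297.3186, 'fy': 297.3186, 'cx': 257.1691, 'cy': 189.392, 'hand_eye': [[1.0, -0.0, 0.0, 0.0006], [0.0, 0.9524, 0.3048, -0.0783], [-0.0001, -0.3048, 0.9524, -0.1418], [0.0, 0.0, 0.0, 1.0]]}
```

View pics/top0.png

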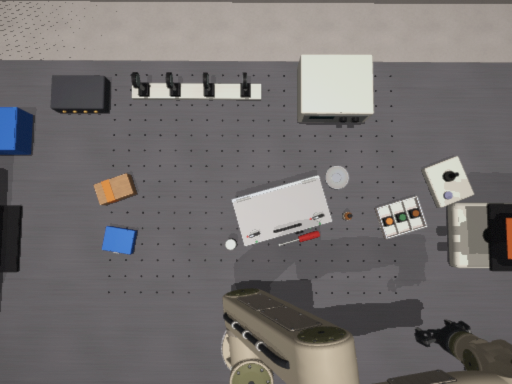

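View pics/side0.png

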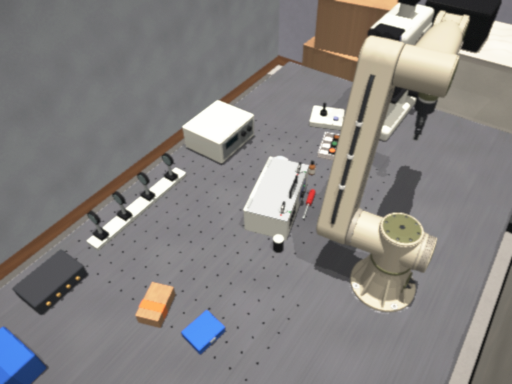

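The top view shows the unit at about (282,210), yawed. The wings are at about (254,235) and (318,217), and the handle is at about (290,227). I'll zoom in.

```bash
python3 - <<'E'
import cv2
a=cv2.imread("pics/top0.png")[165:255,220:345]; cv2.imwrite("pics/t_z.png",cv2.resize(a,None,fx=6,fy=6,interpolation=cv2.INTER_CUBIC))
a=cv2.imread("pics/side0.png")[145:260,235:335]; cv2.imwrite("pics/s_z.png",cv2.resize(a,None,fx=5,fy=5,interpolation=cv2.INTER_CUBIC))
E
```

```text
(no output)
```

View pics/t_z.png

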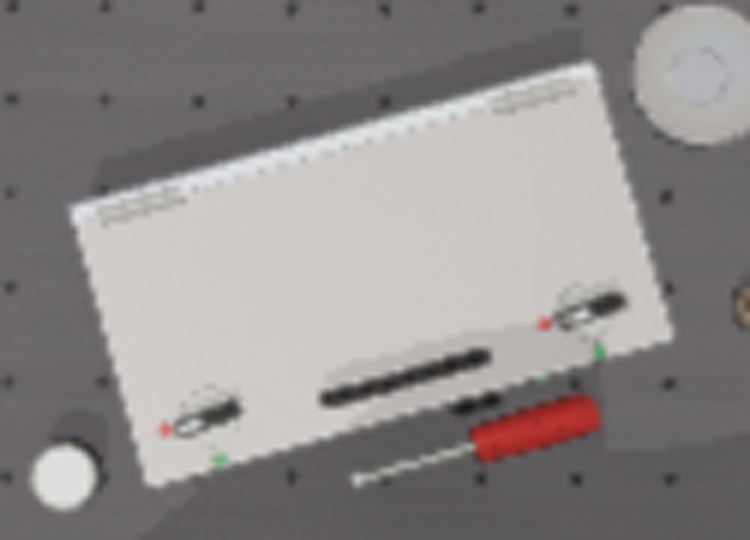

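View pics/s_z.png

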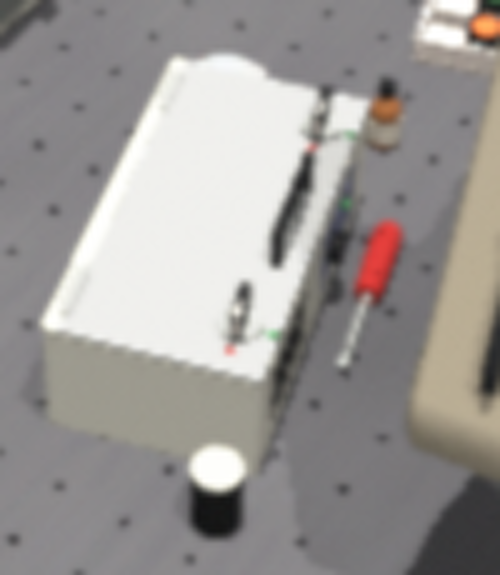

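The top crop shows the panel corners at zoomed pixels (70,207), (592,62), (672,335) and (148,487). The red and green dots, wings and handle are clear. Now to cast these onto planes.

```bash
cat > h.py <<'E'
import cv2,numpy as np
def ray(c,p,z):
    d=np.linalg.inv(c["R"])@np.array([(p[0]-c["cx"])/c["fx"],(p[1]-c["cy"])/c["fy"],1]); o=-np.array(c["R"]).T@np.array(c["t"])
    return o+d*(z-o[2])/d[2]
def proj(c,X):
    q=c["R"]@np.array(X)+c["t"]; return np.array([q[0]/q[2]*c["fx"]+c["cx"],q[1]/q[2]*c["fy"]+c["cy"]])
E
python3 - <<'E'
from h import *
from bench import camera,sense
c=camera("top"); im=c["image"].astype(int)
def un(z,x0=220,y0=165,s=6): return ((z[0]+.5)/s+x0-.5,(z[1]+.5)/s+y0-.5)
for z in [(70,207),(592,62),(672,335),(148,487)]: print("corner",ray(c,un(z),.115).round(4))
# panel-region mask
R=np.zeros(im.shape[:2],np.uint8); cv2.fillPoly(R,[np.int32([un(z) for z in [(85,215),(580,75),(655,330),(155,475)]])],1)
hsv=cv2.cvtColor(c["image"],cv2.COLOR_RGB2HSV)
dark=((im.max(2)<110)&(R>0)).astype(np.uint8)
n,l,s,ce=cv2.connectedComponentsWithStats(dark)
for i in range(1,n):
    if s[i,4]>4: print("dark",s[i],ce[i],ray(c,ce[i],.146)[:2].round(4),ray(c,ce[i],.155)[:2].round(4))
for nm,m in(("red",(im[...,0]-im[...,1]>40)),("green",(im[...,1]-im[...,0]>25))):
    n,l,s,ce=cv2.connectedComponentsWithStats((m&(R>0)).astype(np.uint8))
    for i in range(1,n): print(nm,s[i,4],ce[i].round(2),ray(c,ce[i],.115)[:2].round(4))
g=((im.min(2)>140)).astype(np.uint8)
cn=max((k for k in cv2.findContours(g,0,1)[0] if cv2.pointPolygonTest(k,(280.,205.),False)>0),key=cv2.contourArea)
w=np.float32([ray(c,p[0],.115)[:2] for p in cv2.convexHull(cn)]); print(cv2.minAreaRect(w))
E
```

```text
corner [0.5444 0.074  0.115 ]
corner [ 0.6312 -0.2335  0.115 ]
corner [ 0.4706 -0.2789  0.115 ]
corner [0.3814 0.0273 0.115 ]
dark [318 214   6   4  17] [320.47058824 215.29411765] [ 0.4879 -0.2345] [ 0.4878 -0.2329]
dark [274 223  28  10  78] [287.29487179 227.51282051] [ 0.4458 -0.1205] [ 0.446  -0.1197]
dark [253 232   7   4  18] [256.16666667 233.5       ] [ 0.4252 -0.0141] [ 0.4255 -0.014 ]
red 5 [310.2 218.6] [ 0.4767 -0.2038]
red 4 [247.   236.25] [0.4144 0.0179]
((0.5069898962974548, -0.1032545268535614), (0.1711212694644928, 0.32157742977142334), 15.888751983642578)
```

Emit:
{"method": "apply_moves", "body": {"steps": [[2.1,2,0,0,0,6],[2.1,2,0,0,0,6],[2.1,2,0,0,0,6],[2.1,2,0,0,0,6],[2.1,2,0,0,0,6],[2.1,2,0,0,0,6],[2.1,2,0,0,0,6],[2.1,2,0,0,0,6]], "claw": 0.3}}

```text
time: 0.87
eef_pos: [0.3141, -0.3927, 0.2276]
eef_rot: [3.142, 0.003, -0.451]
wrist_force: [1.0, -0.1, -0.6]
opening: 0.701
```

Emit:
{"method": "apply_moves", "body": {"steps": [[2.1,2,0,0,0,6],[2.1,2,0,0,0,6],[2.1,2,0,0,0,6],[2.1,2,0,0,0,6],[2.1,2,0,0,0,6],[2.1,2,0,0,0,6],[2.1,2,0,0,0,6],[2.1,2,0,0,0,6]]}}

```text
time: 1.53
eef_pos: [0.4885, -0.2224, 0.227]
eef_rot: [-3.141, 0.004, 0.43]
wrist_force: [0.3, 0.8, 0.5]
opening: 0.701
```

```bash
python3 - <<'E'
from h import *
from bench import sense,camera
s=sense(); print(s["eef_pos"],s["eef_rot"],s["joint_pos"])
c=camera("wrist"); cv2.imwrite("pics/w1.png",cv2.resize(c["image"][...,::-1],None,fx=1.5,fy=1.5))
E
```

```text
[ 0.4884651  -0.22236219  0.22703455] [-3.14099833  0.00370399  0.42962285] [-0.57522122  0.24235691 -0.05989069  1.27103655 -0.00280776  0.56595685]
```

View pics/w1.png

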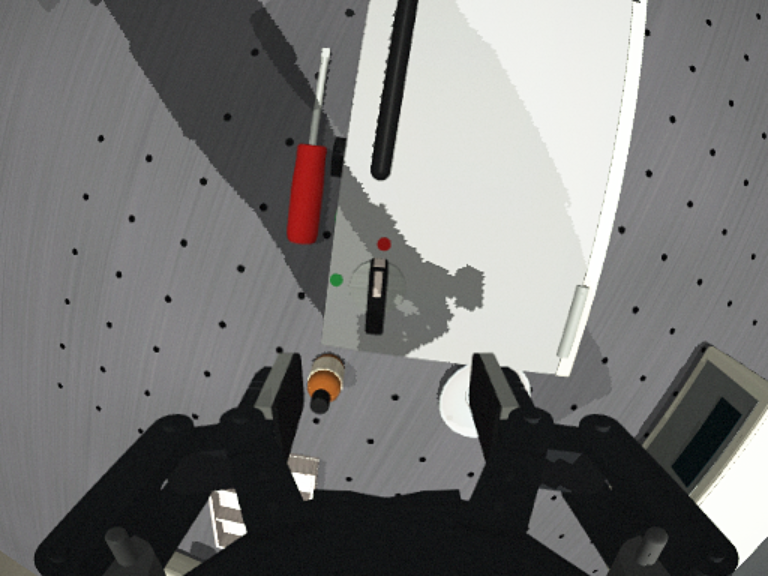

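The wrist view shows the right wing nearly in line with the camera's vertical at about (377,297), with the stripe end up. The red dot is at (384,244), green at (336,280), and the handle bar runs down to (380,175). Next I cast these points.

```bash
cat >> h.py <<'E'
from scipy.spatial.transform import Rotation as Ro
def wray(c,s,p,z):
    dx,dy=(p[0]-c["cx"])/c["fx"],(p[1]-c["cy"])/c["fy"]; r=np.hypot(dx,dy)
    d=np.array([np.sin(r)*dx/r,np.sin(r)*dy/r,np.cos(r)]); H=np.array(c["hand_eye"])
    Rt=Ro.from_euler("xyz",s["eef_rot"]).as_matrix()
    o=Rt@H[:3,3]+s["eef_pos"]; d=Rt@H[:3,:3]@d
    return o+d*(z-o[2])/d[2]
def wing(c,s,hint,tag):
    im=c["image"].astype(int); m=(im.max(2)<60).astype(np.uint8)
    n,l,st,ce=cv2.connectedComponentsWithStats(m)
    for i in range(1,n):
        if st[i,4]>60: print(tag,st[i],ce[i].round(1),wray(c,s,ce[i],.146)[:2].round(4))
E
python3 - <<'E'
from h import *
from bench import sense,camera
s=sense(); c=camera("wrist")
f=lambda x,y,z:wray(c,s,((x+.5)/1.5-.5,(y+.5)/1.5-.5),z)[:2].round(4)
im=c["image"]; a=im[160:235,205:295]; cv2.imwrite("pics/w1z.png",cv2.resize(a[...,::-1],None,fx=8,fy=8,interpolation=cv2.INTER_CUBIC))
print("red",f(384,244,.115),"green",f(336,280,.115))
t,b=f(379,260,.146),f(375,332,.146); print("wing",t,b,(t+b)/2,np.degrees(np.arctan2(*(t-b)[::-1]))-90,np.linalg.norm(t-b))
E
```

```text
red [ 0.4817 -0.2004] green [ 0.465  -0.2325]
wing [ 0.4801 -0.2029] [ 0.4952 -0.2405] [ 0.48765 -0.2217 ] 21.880184568951464 0.04051876108668672
```

View pics/w1z.png

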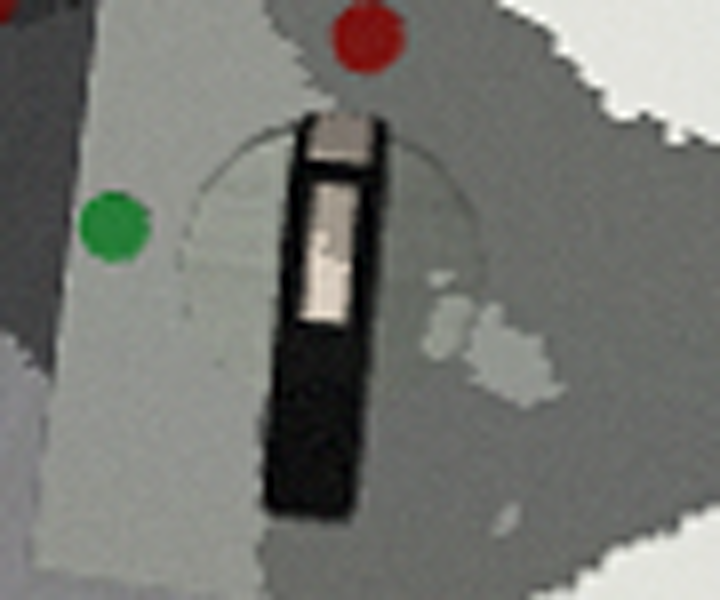

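```bash
python3 - <<'E'
from h import *
from bench import sense,camera
s=sense(); c=camera("wrist"); s2=sense()
print(s["eef_pos"],s2["eef_pos"],s["eef_rot"],s2["eef_rot"][2])
im=c["image"]; a=im[160:235,205:295]; cv2.imwrite("pics/w2z.png",cv2.resize(a[...,::-1],None,fx=8,fy=8,interpolation=cv2.INTER_CUBIC))
hsv=cv2.cvtColor(im,cv2.COLOR_RGB2HSV); 
for nm,lo,hi in(("red",(0,150,80),(8,255,255)),("green",(50,120,60),(80,255,255))):
    m=cv2.inRange(hsv,lo,hi); n,l,st,ce=cv2.connectedComponentsWithStats(m)
    for i in range(1,n):
        if st[i,4]>30: print(nm,st[i,4],ce[i],wray(c,s,ce[i],.115)[:2].round(4))
f=lambda x,y,z:wray(c,s,((x+.5)/8-.5+205,(y+.5)/8-.5+160),z)[:2].round(4)
t,b=f(341,165,.146),f(308,515,.146); print("wing",t,b,(t+b)/2,np.degrees(np.arctan2(*(t-b)[::-1]))-90,np.linalg.norm(t-b))
E
```

```text
[ 0.48987719 -0.22081728  0.22679937] [ 0.48862026 -0.22208569  0.22676156] [-3.14049077e+00  2.62150406e-03  4.31356441e-01] 0.42734919105355806
red 1281 [201.94535519 129.735363  ] [ 0.4254 -0.195 ]
red 60 [253.06666667 163.36666667] [ 0.478 -0.204]
green 55 [221.43636364 187.32727273] [ 0.4613 -0.2358]
wing [ 0.4769 -0.2115] [ 0.4891 -0.247 ] [ 0.483   -0.22925] 18.965897040151248 0.03753784756748847
```

View pics/w2z.png

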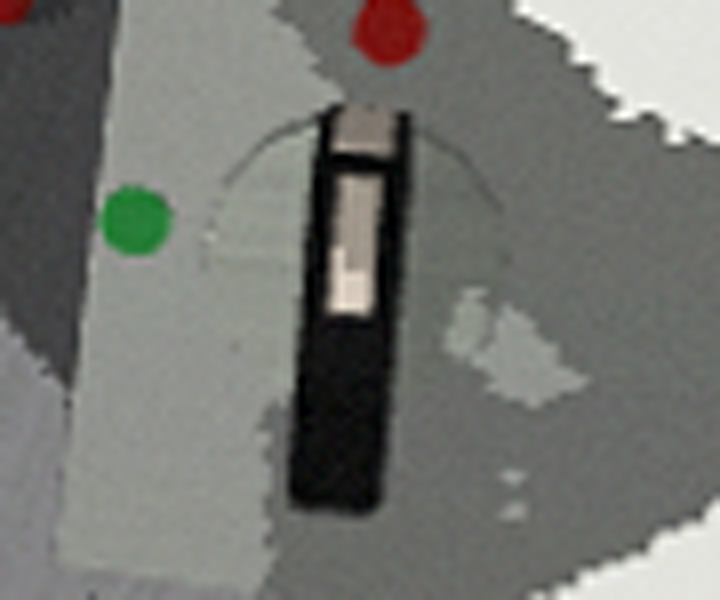

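Emit:
{"method": "apply_moves", "body": {"steps": [[-0.4,-0.6,0,0,0,-5.5],[0,0,0,0,0,0],[0,0,-1.4,0,0,0],[0,0,-1.4,0,0,0],[0,0,-1.4,0,0,0],[0,0,-1.4,0,0,0],[0,0,-1.4,0,0,0],[0,0,0,0,0,0]]}}

```text
time: 2.35
eef_pos: [0.4801, -0.2331, 0.1549]
eef_rot: [3.141, 0.005, 0.325]
wrist_force: [-1.6, 1.7, -0.0]
opening: 0.7
```

Emit:
{"method": "apply_moves", "body": {"steps": [[0.5,0.4,0,0,0,0],[0,0,0,0,0,0],[0,0,-1,0,0,0],[0,0,-1,0,0,0],[0,0,-0.8,0,0,0],[0,0,-0.4,0,0,0],[0,0,0,0,0,0],[0,0,0,0,0,0]]}}

```text
time: 3.02
eef_pos: [0.4853, -0.231, 0.1222]
eef_rot: [3.138, 0.003, 0.324]
wrist_force: [-0.1, -0.6, 0.2]
opening: 0.696
```

```bash
python3 - <<'E'
from h import *
from bench import sense,camera
c=camera("wrist"); cv2.imwrite("pics/w3.png",cv2.resize(c["image"][...,::-1],None,fx=1.5,fy=1.5))
s=sense(); print(s["eef_pos"],s["eef_rot"])
E
```

```text
[ 0.48523101 -0.23092037  0.12223001] [3.13855964 0.0033879  0.32449527]
```

View pics/w3.png

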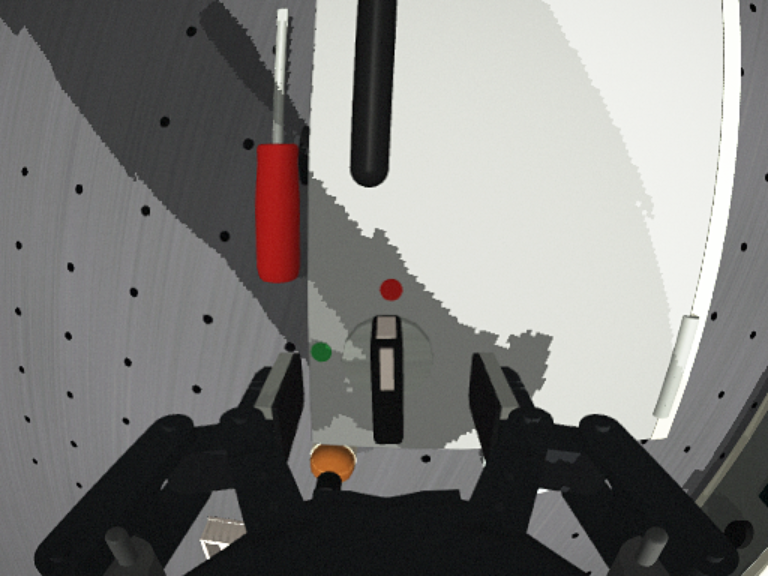

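The right wing sits centred and aligned between the pads, at (387,385). Closing.

Emit:
{"method": "apply_moves", "body": {"steps": [[0,0.2,0,0,0,0],[0,0,0,0,0,0],[0,0,0,0,0,0],[0,0,0,0,0,0],[0,0,0,0,0,0],[0,0,0,0,0,0],[0,0,0,0,0,0],[0,0,0,0,0,0]], "claw": 1, "squeeze": 35}}

```text
time: 3.73
eef_pos: [0.4852, -0.2291, 0.1233]
eef_rot: [3.137, 0.003, 0.325]
wrist_force: [-0.5, -1.1, 0.1]
opening: 0.111
```

Emit:
{"method": "apply_moves", "body": {"steps": [[0,0,0,0,0,4],[0,0,0,0,0,5],[0,0,0,0,0,5],[0,0,0,0,0,5],[0,0,0,0,0,5],[0,0,0,0,0,5],[0,0,0,0,0,5],[0,0,0,0,0,5]]}}

```text
time: 4.4
eef_pos: [0.4855, -0.2288, 0.1233]
eef_rot: [3.138, 0.002, 1.034]
wrist_force: [-1.6, -0.7, 0.2]
opening: 0.104
```

Emit:
{"method": "apply_moves", "body": {"steps": [[0,0,0,0,0,6],[0,0,0,0,0,6],[0,0,0,0,0,6],[0,0,0,0,0,6],[0,0,0,0,0,6],[0,0,0,0,0,6],[0,0,0,0,0,6],[0,0,0,0,0,2]]}}

```text
time: 5.07
eef_pos: [0.4855, -0.2283, 0.1233]
eef_rot: [3.138, 0.0, 1.842]
wrist_force: [-0.4, -0.2, -0.2]
opening: 0.111
```

Emit:
{"method": "apply_moves", "body": {"steps": [[0,0,0,0,0,0],[0,0,0,0,0,0],[0,0,0,0,0,0],[0,0,2,0,0,0],[0,0,2.5,0,0,0],[0,0,2.5,0,0,-3],[0,0.5,2,0,0,-6],[-0.5,1.5,0,0,0,-6]], "claw": 0.35}}

```text
time: 5.73
eef_pos: [0.4808, -0.2087, 0.2152]
eef_rot: [3.136, -0.004, 1.564]
wrist_force: [1.4, 0.4, 0.4]
opening: 0.648
```

Emit:
{"method": "apply_moves", "body": {"steps": [[-0.6,2.2,0,0,0,-6],[-0.6,2.2,0,0,0,-6],[-0.6,2.2,0,0,0,-6],[-0.6,2.2,0,0,0,-6],[-0.6,2.2,0,0,0,-6],[-0.6,2.2,0,0,0,-6],[-0.6,2.2,0,0,0,-6],[-0.6,2.2,0,0,0,-6]]}}

```text
time: 6.4
eef_pos: [0.4337, -0.029, 0.2192]
eef_rot: [3.126, -0.004, 0.668]
wrist_force: [0.6, 0.5, -0.6]
opening: 0.654
```

Emit:
{"method": "apply_moves", "body": {"steps": [[-0.4,0.9,0,0,0,-6],[-0.3,0.6,0,0,0,-6],[0,0,0,0,0,-4],[0,0,0,0,0,0],[0,0,0,0,0,0],[0,0,0,0,0,0],[0,0,0,0,0,0],[0,0,0,0,0,0]]}}

```text
time: 7.07
eef_pos: [0.4252, -0.0086, 0.2207]
eef_rot: [3.125, -0.008, 0.378]
wrist_force: [-0.1, 0.1, -0.0]
opening: 0.652
```

```bash
python3 - <<'E'
from h import *
from bench import sense,camera
s=sense(); c=camera("wrist"); cv2.imwrite("pics/w4.png",cv2.resize(c["image"][...,::-1],None,fx=1.5,fy=1.5))
a=c["image"][160:235,205:295]; cv2.imwrite("pics/w4z.png",cv2.resize(a[...,::-1],None,fx=8,fy=8,interpolation=cv2.INTER_CUBIC))
print(s["eef_pos"],s["eef_rot"])
hsv=cv2.cvtColor(c["image"],cv2.COLOR_RGB2HSV); 
for nm,lo,hi in(("red",(0,150,80),(8,255,255)),("green",(50,120,60),(80,255,255))):
    m=cv2.inRange(hsv,lo,hi); n,l,st,ce=cv2.connectedComponentsWithStats(m)
    for i in range(1,n):
        if st[i,4]>15: print(nm,st[i,4],ce[i],wray(c,s,ce[i],.115)[:2].round(4))
E
```

```text
[ 0.42522691 -0.00859722  0.22073695] [ 3.12531574 -0.00838203  0.37784398]
red 60 [256.11666667 154.33333333] [0.4151 0.0173]
red 151 [201.33774834 296.69536424] [ 0.4167 -0.145 ]
green 56 [224.55357143 180.75      ] [ 0.3982 -0.0145]
```

View pics/w4.png

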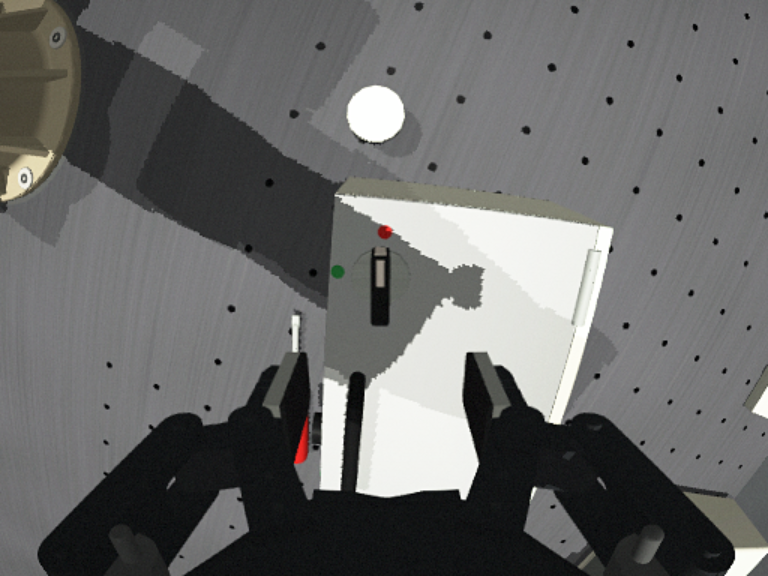

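View pics/w4z.png

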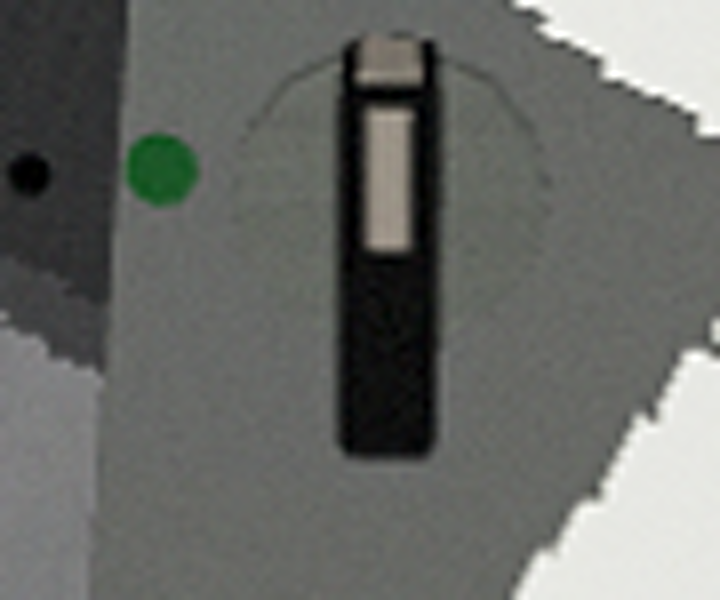

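The left wing is vertical in the view at (380,285), so the tool yaw already matches it. The red dot casts to within 1 mm of the top-view value. Descending.

Emit:
{"method": "apply_moves", "body": {"steps": [[-0.2,0.1,-1.4,0,0,0],[0,0,-1.4,0,0,0],[0,0,-1.4,0,0,0],[0,0,-1.4,0,0,0],[0,0,-1.4,0,0,0],[0,0,0,0,0,0],[0,0,0,0,0,0],[0,0,0,0,0,0]]}}

```text
time: 7.78
eef_pos: [0.4246, -0.0098, 0.1492]
eef_rot: [3.124, -0.01, 0.377]
wrist_force: [-0.3, -0.2, -0.4]
opening: 0.649
```

Emit:
{"method": "apply_moves", "body": {"steps": [[-0.2,0.2,-0.8,0.7,0.9,0],[0,0,-0.8,0,0,0],[0,0,-0.6,0,0,0],[0,0,-0.4,0,0,0],[0,0,0,0,0,0],[0,0,0,0,0,0],[0,0,0,0,0,0],[0,0,0,0,0,0]]}}

```text
time: 8.45
eef_pos: [0.4244, -0.0081, 0.1229]
eef_rot: [3.141, -0.003, 0.377]
wrist_force: [0.9, 0.3, 0.3]
opening: 0.654
```

```bash
python3 - <<'E'
from h import *
from bench import sense,camera
c=camera("wrist"); cv2.imwrite("pics/w5.png",cv2.resize(c["image"][...,::-1],None,fx=1.5,fy=1.5))
E
```

```text
(no output)
```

View pics/w5.png

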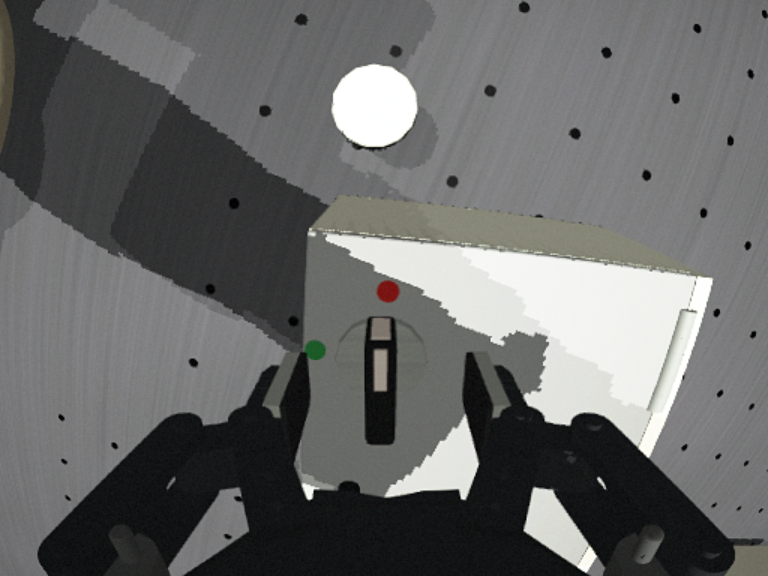

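The left wing is centred between the pads at about (380,385). Closing.

Emit:
{"method": "apply_moves", "body": {"steps": [[-0.1,0,0,0,0,0],[0,0,0,0,0,0],[0,0,0,0,0,0],[0,0,0,0,0,0],[0,0,0,0,0,0],[0,0,0,0,0,0],[0,0,0,0,0,0],[0,0,0,0,0,0]], "claw": 1}}

```text
time: 9.17
eef_pos: [0.4226, -0.0087, 0.1237]
eef_rot: [3.139, -0.001, 0.376]
wrist_force: [-0.9, -0.6, 1.1]
opening: 0.11
```

Emit:
{"method": "apply_moves", "body": {"steps": [[0,0,0,0,0,4],[0,0,0,0,0,5],[0,0,0,0,0,5],[0,0,0,0,0,5],[0,0,0,0,0,5],[0,0,0,0,0,5],[0,0,0,0,0,5],[0,0,0,0,0,5]]}}

```text
time: 9.83
eef_pos: [0.4233, -0.0079, 0.1237]
eef_rot: [3.14, -0.004, 1.087]
wrist_force: [0.1, 0.8, -0.6]
opening: 0.114
```

Emit:
{"method": "apply_moves", "body": {"steps": [[0,0,0,0,0,6],[0,0,0,0,0,6],[0,0,0,0,0,6],[0,0,0,0,0,6],[0,0,0,0,0,6],[0,0,0,0,0,6],[0,0,0,0,0,5],[0,0,0,0,0,0]]}}

```text
time: 10.5
eef_pos: [0.4233, -0.0068, 0.1237]
eef_rot: [3.14, -0.006, 1.843]
wrist_force: [-0.2, -0.7, 0.7]
opening: 0.111
```

Emit:
{"method": "apply_moves", "body": {"steps": [[0,0,0,0,0,0],[0,0,0,0,0,0],[0,0,0,0,0,0],[0,0,2,0,0,0],[0,0,2.5,0,0,0],[0,0,2.5,0,0,-6],[0,0,2,0,0,-6],[0,0,1,0,0,-6]], "claw": 0.4}}

```text
time: 11.17
eef_pos: [0.4201, -0.0059, 0.2244]
eef_rot: [-3.137, -0.011, 1.504]
wrist_force: [0.3, -0.0, -0.7]
opening: 0.598
```

Emit:
{"method": "apply_moves", "body": {"steps": [[0.2,-1,0,0,0,-6],[0.2,-1,0,0,0,-6],[0.2,-1,0,0,0,-6],[0.2,-1,0,0,0,-6],[0.2,-1,0,0,0,-6],[0.2,-1,0,0,0,-6],[0.2,-1,0,0,0,-6],[0.2,-1,0,0,0,-6]]}}

```text
time: 11.83
eef_pos: [0.4392, -0.0883, 0.2297]
eef_rot: [3.137, -0.013, 0.616]
wrist_force: [0.9, -0.3, 0.5]
opening: 0.603
```

Emit:
{"method": "apply_moves", "body": {"steps": [[0.2,-0.9,0,0,0,-6],[0.2,-0.9,0,0,0,-6],[0.1,-0.5,0,0,0,-5],[0,0,0,0,0,0],[0,0,0,0,0,0],[0,0,0,0,0,0],[0,0,0,0,0,0],[0,0,0,0,0,0]]}}

```text
time: 12.5
eef_pos: [0.4448, -0.1136, 0.2295]
eef_rot: [3.137, -0.014, 0.298]
wrist_force: [-0.5, 0.3, -0.3]
opening: 0.6
```

```bash
python3 - <<'E'
from h import *
from bench import sense,camera
c=camera("wrist"); cv2.imwrite("pics/w6.png",cv2.resize(c["image"][...,::-1],None,fx=1.5,fy=1.5))
c=camera("side"); cv2.imwrite("pics/s6.png",cv2.resize(c["image"][145:260,235:335,::-1],None,fx=5,fy=5,interpolation=cv2.INTER_CUBIC))
E
```

```text
(no output)
```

View pics/w6.png

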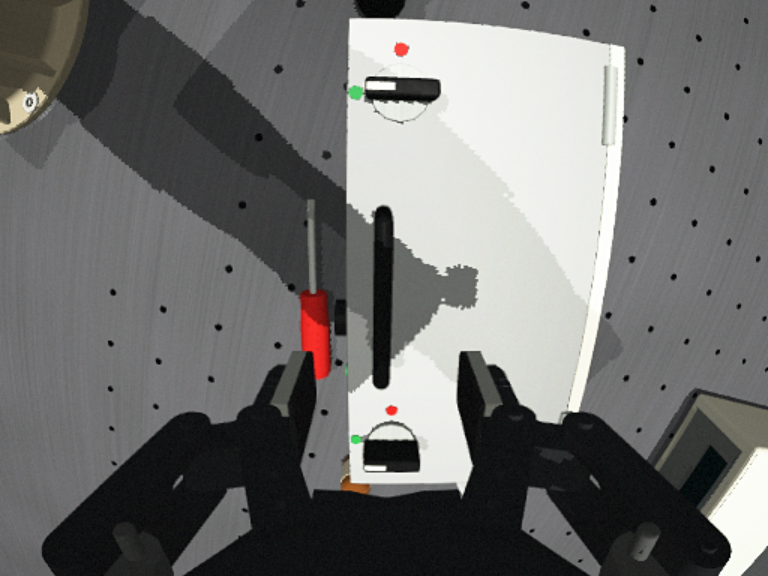

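View pics/s6.png

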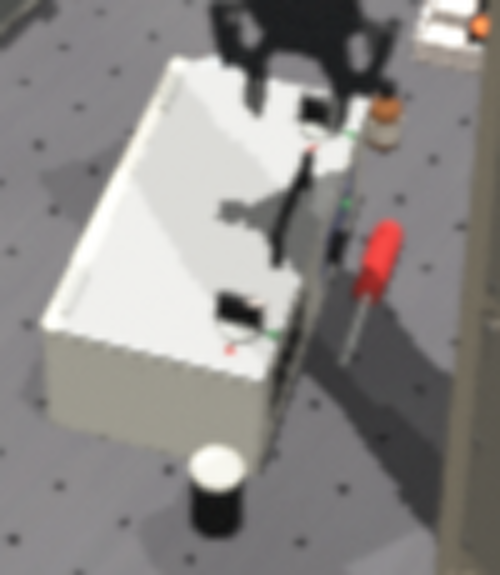

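Both wings now lie fore-aft with the stripe ends pointing at the green dots, (356,92) and (356,440), and the panel is shut. The handle bar runs (383,210)-(381,385). I'm going for the handle.

Emit:
{"method": "apply_moves", "body": {"steps": [[0.1,-0.6,-1.2,0,0,-1.2],[0,0,-1.4,0,0,0],[0,0,-1.4,0,0,0],[0,0,-1.4,0,0,0],[0,0,-1,0,0,0],[0,0,0,0,0,0],[0,0,0,0,0,0],[0,0,0,0,0,0]]}}

```text
time: 13.27
eef_pos: [0.4465, -0.1185, 0.1649]
eef_rot: [3.134, -0.016, 0.281]
wrist_force: [-0.9, -0.1, 0.2]
opening: 0.602
```

Emit:
{"method": "apply_moves", "body": {"steps": [[0,-0.1,-1,0.2,0.8,0],[0,0,-1,0,0,0],[0,0,-0.6,0,0,0],[0,0,-0.2,0,0,0],[0,0,0,0,0,0],[0,0,0,0,0,0],[0,0,0,0,0,0],[0,0,0,0,0,0]]}}

```text
time: 13.93
eef_pos: [0.4479, -0.1201, 0.1359]
eef_rot: [3.14, -0.005, 0.282]
wrist_force: [-0.5, 0.0, -0.5]
opening: 0.599
```

```bash
python3 - <<'E'
from h import *
from bench import sense,camera
c=camera("wrist"); cv2.imwrite("pics/w7.png",cv2.resize(c["image"][...,::-1],None,fx=1.5,fy=1.5))
E
```

```text
(no output)
```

View pics/w7.png

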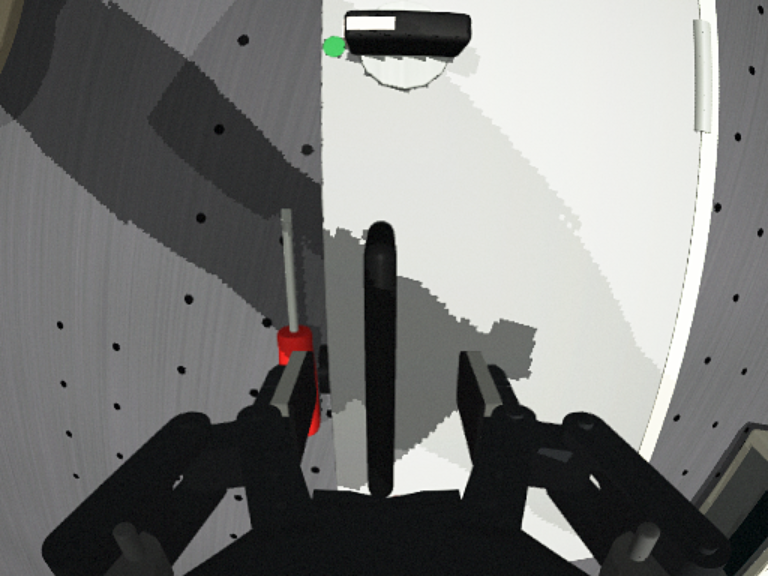

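```bash
python3 - <<'E'
import numpy as np
u=np.array([.9622,.2723]);H=np.array([.5792,-.0829])
P=lambda t:np.r_[H+u*(-.138*np.cos(t)+.04*np.sin(t)),.11+.138*np.sin(t)+.04*np.cos(t)-.019]
for t in np.arange(0,1.75,.1): print(round(t,1),P(t).round(4),((P(t+.1)-P(t))*100).round(2))
E
```

```text
0.0 [ 0.4464 -0.1205  0.131 ] [0.45 0.13 1.36]
0.1 [ 0.4509 -0.1192  0.1446] [0.58 0.16 1.3 ]
0.2 [ 0.4567 -0.1176  0.1576] [0.7  0.2  1.24]
0.3 [ 0.4637 -0.1156  0.17  ] [0.82 0.23 1.16]
0.4 [ 0.4719 -0.1133  0.1816] [0.92 0.26 1.07]
0.5 [ 0.4811 -0.1107  0.1923] [1.02 0.29 0.97]
0.6 [ 0.4913 -0.1078  0.2019] [1.11 0.31 0.86]
0.7 [ 0.5024 -0.1046  0.2105] [1.19 0.34 0.74]
0.8 [ 0.5143 -0.1013  0.2179] [1.25 0.35 0.61]
0.9 [ 0.5268 -0.0977  0.224 ] [1.3  0.37 0.48]
1.0 [ 0.5398 -0.094   0.2287] [1.34 0.38 0.34]
1.1 [ 0.5533 -0.0902  0.2321] [1.37 0.39 0.2 ]
1.2 [ 0.567  -0.0864  0.2341] [1.38 0.39 0.06]
1.3 [ 0.5808 -0.0825  0.2347] [ 1.38  0.39 -0.09]
1.4 [ 0.5946 -0.0786  0.2338] [ 1.36  0.39 -0.23]
1.5 [ 0.6082 -0.0747  0.2315] [ 1.33  0.38 -0.37]
1.6 [ 0.6215 -0.0709  0.2278] [ 1.29  0.37 -0.51]
1.7 [ 0.6345 -0.0673  0.2227] [ 1.24  0.35 -0.64]
```

Emit:
{"method": "apply_moves", "body": {"steps": [[0,0,0,0,0,0],[0,0,0,0,0,0],[0,0,0,0,0,0],[0,0,0,0,0,0],[0,0,0,0,0,0],[0,0,0,0,0,0],[0,0,0,0,0,0],[0,0,0,0,0,0]], "claw": 1, "squeeze": 40}}

```text
time: 14.65
eef_pos: [0.446, -0.121, 0.1367]
eef_rot: [3.138, -0.001, 0.281]
wrist_force: [-0.3, 0.3, -0.1]
opening: 0.097
```

Emit:
{"method": "apply_moves", "body": {"steps": [[0.2,0.06,0.7,0,0,0],[0.5,0.14,1.3,0,0,0],[0.55,0.16,1.3,0,0,0],[0.65,0.2,1.25,0,0,0],[0.75,0.22,1.2,0,0,0],[0.85,0.25,1.1,0,0,0],[0.95,0.27,1.0,0,0,0],[1.0,0.29,0.9,0,0,0]]}}

```text
time: 15.32
eef_pos: [0.4984, -0.1059, 0.217]
eef_rot: [-3.14, 0.015, 0.277]
wrist_force: [0.3, -4.9, -13.0]
opening: 0.098
```

Emit:
{"method": "apply_moves", "body": {"steps": [[1.2,0.33,0.5,0,0,0],[1.25,0.35,0.5,0,0,0],[1.3,0.36,0.5,0,0,0],[1.3,0.37,0.35,0,0,0],[1.35,0.38,0.2,0,0,0],[1.38,0.39,0,0,0,0],[1.38,0.39,-0.1,0,0,0],[1.2,0.33,-0.2,0,0,0]]}}

```text
time: 15.98
eef_pos: [0.5824, -0.0822, 0.2442]
eef_rot: [3.135, 0.065, 0.271]
wrist_force: [-5.2, -1.7, 8.8]
opening: 0.092
```

```bash
python3 - <<'E'
from h import *
from bench import sense,camera
c=camera("side"); cv2.imwrite("pics/s8.png",cv2.resize(c["image"][95:260,215:355,::-1],None,fx=4,fy=3.6,interpolation=cv2.INTER_CUBIC))
s=sense();print(s["eef_pos"],s["joint_pos"],s["wrist_force"])
E
```

```text
[ 0.5846807  -0.08161265  0.24382961] [-0.25584272  0.38877916  0.18298916  1.41602857 -0.03663856  1.04439492] [-1.40588489 -0.35656966 10.19030123]
```

View pics/s8.png

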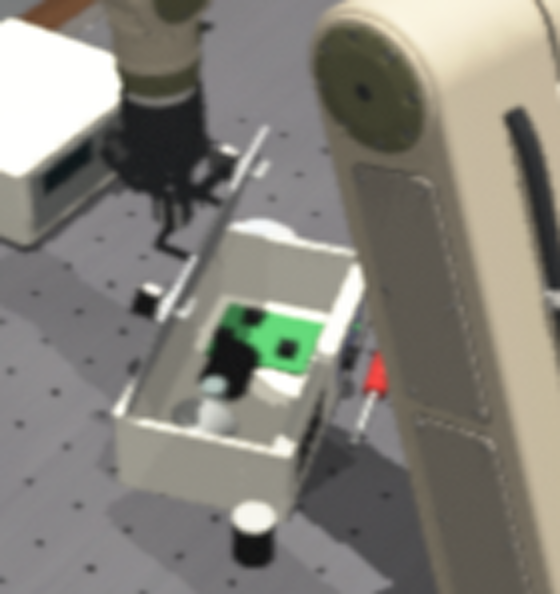

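Emit:
{"method": "apply_moves", "body": {"steps": [[0.9,0.25,-0.2,0,0,0],[0.9,0.25,-0.2,0,0,0],[0.8,0.22,-0.3,0,0,0],[0.7,0.2,-0.3,0,0,0],[0.3,0.1,-0.1,0,0,0],[0,0,0,0,0,0],[0,0,0,0,0,0],[0,0,0,0,0,0]]}}

```text
time: 16.7
eef_pos: [0.6165, -0.0726, 0.238]
eef_rot: [3.132, 0.075, 0.271]
wrist_force: [-0.5, -1.3, -0.8]
opening: 0.099
```

```bash
python3 - <<'E'
from h import *
from bench import sense,camera
c=camera("side"); cv2.imwrite("pics/s9.png",cv2.resize(c["image"][95:260,215:355,::-1],None,fx=4,fy=3.6,interpolation=cv2.INTER_CUBIC))
c=camera("wrist"); cv2.imwrite("pics/w9.png",c["image"][...,::-1])
E
```

```text
(no output)
```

View pics/s9.png

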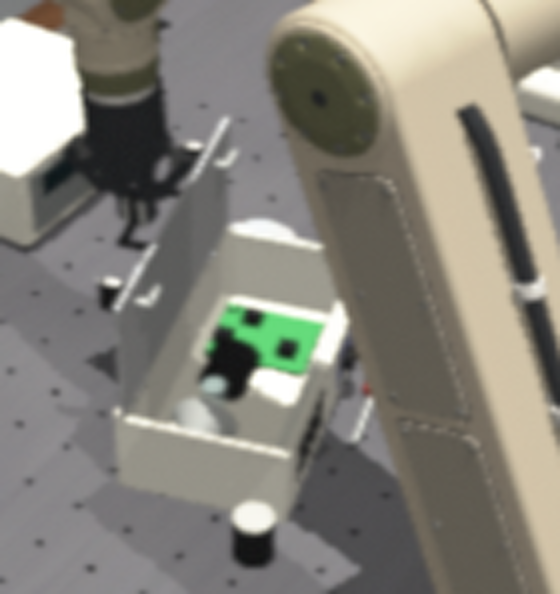

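View pics/w9.png

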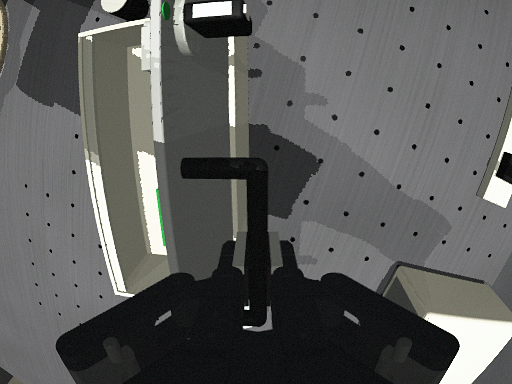

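The side view shows the panel upright, and the wrist view shows the bar gripped with clearance to the panel. I'll open part way and withdraw upward.

Emit:
{"method": "apply_moves", "body": {"steps": [[0,0,0,0,0,0],[0,0,0,0,0,0],[0,0,0,0,0,0],[0,0,0,0,0,0],[0,0,0,0,0,0],[0,0,0,0,0,0],[0,0,0,0,0,0],[0,0,0,0,0,0]], "claw": 0.72}}

```text
time: 17.47
eef_pos: [0.6177, -0.0714, 0.2394]
eef_rot: [3.133, 0.07, 0.272]
wrist_force: [0.0, -0.3, -0.4]
opening: 0.284
```

```bash
python3 - <<'E'
from h import *
from bench import sense,camera
c=camera("wrist"); cv2.imwrite("pics/w10.png",c["image"][...,::-1])
E
```

```text
(no output)
```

View pics/w10.png

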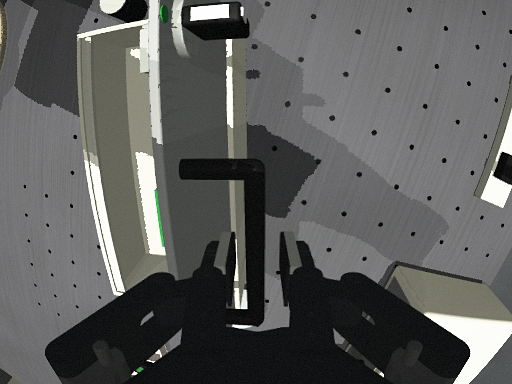

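The jaws are open and clear of the bar at (255,240), with no force. Withdrawing straight back along the fingers.

Emit:
{"method": "apply_moves", "body": {"steps": [[0.06,0.02,0.8,0,0,0],[0.08,0.02,1.2,0,0,0],[0.1,0.03,1.5,0,0,0],[0.1,0.03,1.5,0,0,0],[0.1,0.03,1.5,0,0,0],[0.1,0.03,1.5,0,0,0],[0.1,0.03,1.5,0,0,0],[0,0,0,0,0,0]]}}

```text
time: 18.18
eef_pos: [0.6227, -0.069, 0.341]
eef_rot: [3.134, 0.071, 0.271]
wrist_force: [-0.8, -0.4, 0.1]
opening: 0.28
```

```bash
python3 - <<'E'
from h import *
from bench import sense,camera
c=camera("wrist"); cv2.imwrite("pics/w11.png",c["image"][...,::-1])
c=camera("side"); cv2.imwrite("pics/s11.png",cv2.resize(c["image"][95:260,215:355,::-1],None,fx=4,fy=3.6,interpolation=cv2.INTER_CUBIC))
E
```

```text
(no output)
```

View pics/w11.png

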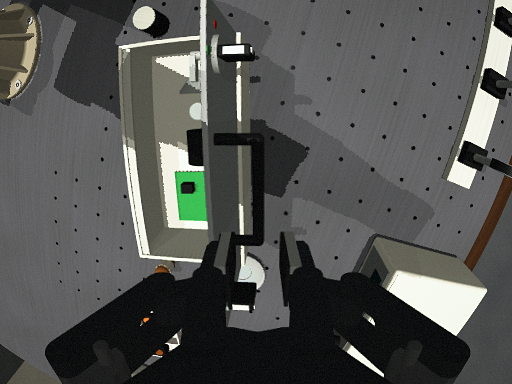

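View pics/s11.png

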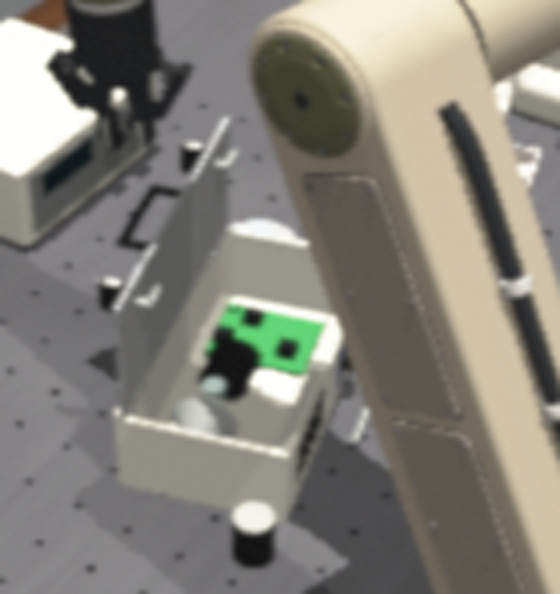

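```bash
python3 - <<'E'
from h import *
from bench import sense,camera
c=camera("side"); u=np.array([.9622,.2723]);v=np.array([-.2723,.9622]);H=np.array([.5792,-.0829])
for t in(1.3,1.4,1.5,1.57,1.65):
  for y in(.16,-.16):
    p=proj(c,np.r_[H+v*y-u*.16*np.cos(t),.11+.16*np.sin(t)]); print(t,y,((p-[215,95])*[4,3.6]).round(0))
s=sense(); print(s["eef_pos"],s["wrist_force"],abs(s["joint_vel"]).max())
b=cv2.imread("pics/top0.png"); a=camera("top")["image"][...,::-1]; cv2.imwrite("pics/t12.png",np.vstack([x[150:260,90:440] for x in(b,a)]).repeat(2,0).repeat(2,1))
E
```

```text
1.3 0.16 [160. 321.]
1.3 -0.16 [266. 127.]
1.4 0.16 [143. 315.]
1.4 -0.16 [251. 122.]
1.5 0.16 [126. 310.]
1.5 -0.16 [236. 118.]
1.57 0.16 [114. 307.]
1.57 -0.16 [225. 116.]
1.65 0.16 [100. 305.]
1.65 -0.16 [213. 114.]
[ 0.62195687 -0.0688379   0.33697696] [ 0.1462317  -1.47296091 -0.62944219] 0.029928732261488997
```

View pics/t12.png

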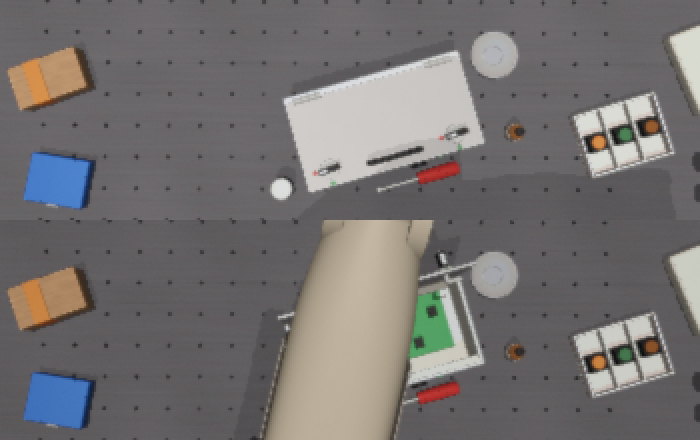

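The panel corners at (120,305) and (229,118) match about 1.54 rad. The visible bystanders haven't moved and the arm is clear, so I'm handing in.

```bash
python3 -c "
from bench import sign_off
print(sign_off())"
```

```text
the job is handed in; nothing more can be done
None
```

The job is done and handed in. Both fasteners are turned to unlocked, and the panel stands upright by itself with the gripper clear above it. Signing off returned no verdict.

- **Fasteners:** I turned the right one and then the left one by gripping the wing, each to about 1.57 rad. Before I lifted the panel, the wrist view showed both stripe ends at the green dots with the panel still shut.
- **Panel:** I swung it up by the bow handle to about 1.54 rad. That figure comes from comparing its corners in the side view with the predicted corner positions. It looked the same after I let go.
- **Gripper:** The fingertips ended about 70 mm above the panel's top edge, and the force reading was about zero.
- **Bystanders:** The slide box, carton, filter tray, dish and bottle looked unmoved between the before and after top views. In the final top view the arm covered the objective can and part of the screwdriver. The can looked in place in the side view, and the visible part of the screwdriver looked unmoved.
- **Disagreements:**
  - One early wrist measurement was about 6 mm off because I paired it with a stale pose; the repeat matched the top view to within about 1–2 mm.
  - During the lift the tool ran about 4 mm above the planned arc and tilted about 4 degrees, without any harm.
- **Time:** The robot clock was at about 18 s of the 64 s allowed.

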